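# Draw out the telescopic tank scrubber to its second stop and keep hold of it

### The job

Get the tank scrubber on the black caddy ready for the deep tank: squeeze the orange button in its hand grip, pull the handle out past the first stop to the second one (full length), and finish still holding the grip there. If the glass jar or the yellow food tub stands where the handle has to come out, first move it to one side, well clear of the handle, and leave it standing upright on the crate lid. Leave everything that is not in the way where it is, tip nothing over, and do not shove the jar or the tub with the handle.

Things in the scene. Friction and masses are not known exactly. Their poses are not given: they have to be found in the camera images.
- caddy: Black caddy, 240 (x) x 210 (y) x 90 mm high, fixed on the crate lid (z = 0). Origin: centre of its underside; its front is -x, facing the robot within 25 degrees. A grey-fronted tray there is out by up to 30 mm. The scrubber is clamped along x over its top at y = 0, axis 120 mm above the lid: 24 mm outer tube, blue brush at the rear, hand grip in front. Nothing on it is higher than 145 mm.
- grip: Black hand grip, 85 (x) x 26 (y) x 32 mm high, on the tube axis, 120 mm above the lid. Origin: its middle, with the handle home 182.5 mm in front (-x) of the caddy's origin. Axes parallel to the caddy's; slides only along x. Its orange end plate (34 wide, 38 high) ends 47 mm ahead (-x) of the origin. The orange button is in the middle of its +y side; the -y side is plain.
- handle (a joint): How far the handle is out along the caddy's -x (m): 0 home, 0.080 first stop, 0.160 second stop, the end of its travel. About 2.5 N of friction. A latch locks it at each stop, both ways (1 to 3 mm play), unless the button is held pressed; with the button kept pressed it passes the first stop freely. Starts at 0, locked.
- button (a joint): Orange button in the grip, 24 long x 18 mm high, level with the axis, 5 mm proud: 0 out, 0.0045 pressed in towards the grip's -y side. Squeezed across the grip: 31 mm over it when out, 26.5 mm pressed. About 3 N to start, 6 N for the full press; the latch is free above 0.0035. It springs back when let go.
- jar: Clear glass specimen jar with a white cap, loose, 62 mm diameter, 130 mm high (straight sides to 100 mm, cap 55 mm diameter), about 0.24 kg. Origin: centre of its underside, z up. Too tall for the handle to pass over. It may stand in front of the grip, where the handle has to come out, or elsewhere on the lid.
- tub: Yellow food tub with a red cap, loose, 60 mm diameter, 125 mm high (straight sides to 95 mm, cap 53 mm diameter), about 0.16 kg. Origin: centre of its underside, z up. Too tall for the handle to pass over. It may stand in front of the grip or elsewhere.
- cave: White ceramic cave (half-round tunnel), loose, 100 (x) x 104 (y) x 56 mm high, low enough for the handle to pass above. Origin: centre of its underside.
- scoop: Small orange scoop, loose, lying on the lid, 153 mm long (along its x, bowl to +x) x 50 x 32 mm high, low enough for the handle to pass above. Origin: on the lid near its middle; it reaches 69 mm to +x and 84 mm to -x.
- clip: Blue suction cup clip, loose, 46 mm diameter, about 37 mm high, standing beside the caddy. Origin: centre of its underside.
Not all that is in view belongs to the job. Of the things shaped like the jar, the clear one is meant. Of the things that look like the tub, take the one that is farthest to the robot's right at the start.

How it is judged (in metres and radians):
On the way, in this order (a step that is already met when the one before it is completed fails the run):
1. the button is squeezed between the fingers with the handle still home (value of joint button above 0.0032 m and value of joint handle below 0.02 m and contact force between the fingers and grip above 3 N), for 0.05 s.
2. the handle is out at the second stop, held in the fingers (value of joint handle above 0.154 m and contact force between the fingers and grip above 3 N), for 0.1 s.
At the end, for the whole second after the job is handed in: The handle is out at its second stop (joint above 0.154 m) with the gripper's fingers still holding the grip (more than 3 N); the jar and the tub each stand upright (within 0.1 rad) and still on the crate lid, let go, with their centres more than 70 mm to the side of the handle's line (all of step 2 and (y of jar in the frame of caddy above 0.07 m or y of jar in the frame of caddy below -0.07 m) and height (world z) of each of jar, tub below 0.008 m and angle between each of jar, tub's own z axis and vertical below 0.1 rad and linear speed of each of jar, tub below 0.02 m/s and contact force between the fingers and jar below 0.1 N and (y of tub in the frame of caddy above 0.07 m or y of tub in the frame of caddy below -0.07 m) and contact force between the fingers and tub below 0.1 N); the arm keeps its last pose, push and grip.
It fails at once if the jar or the tub is tipped (more than 0.4 rad) (angle between any of jar, tub's own z axis and vertical above 0.4 rad).
It fails at once if the jar or the tub is pushed with the handle (more than 1 N) (contact force between grip and jar above 1 N or contact force between grip and tub above 1 N).
It fails at once if the cave, the scoop or the clip is moved by more than 30 mm (distance of any of cave, scoop, clip from where it was at the start of the episode above 0.03 m).
It fails at once if both the jar and the tub are moved (more than 30 mm): only the one in the way may be (distance of each of jar, tub from where it was at the start of the episode above 0.03 m).
It fails at once if the jar or the tub is moved (more than 30 mm) although it is the low cave or scoop that lies in front of the grip and nothing is in the way ((y of cave in the frame of caddy between -0.06 and 0.06 m or y of scoop in the frame of caddy between -0.06 and 0.06 m) and distance of any of jar, tub from where it was at the start of the episode above 0.03 m).
It also fails if it takes over 48 s, if anything falls off the work surface, if the arm or the gripper's body presses on something with over 40 N, if the wrist force passes 120 N, or if a joint passes its speed limit or range.

### The arm

A 7-joint arm with a two-finger parallel gripper is mounted at the origin on the work surface. World frame = base frame: x ahead of the robot, y to its left, z up, the work surface at z = 0. Lengths are in m, angles in degrees, forces in N, time in s.
With the tool pointing down it reaches from about 0.375 to 0.925 m from the base axis. Payload 3.1 kg.
Tool frame: the origin (TCP) lies on the centre line of the jaws, within the pads' length; the fingertips stand 17 mm ahead of it and the grasp point (between the pads) lies 2 mm behind it; z points along the fingers, y is the line along which they close (so a half turn about z gives the same grasp; the last joint's range is limited). The gripper opens to 85 mm and grips with 20 to 120 N. Pads are 22 mm wide; open, the fingers measure 114 mm over their backs; the gripper's body (76 mm by 85 mm) begins 54 mm behind the grasp point. The pads swing forward as they close: fully open they stand 13 mm farther back than shut.
Start: joints at [59.313, 21.939, 2.515, 91.553, -1.026, 66.532, -2.859], TCP at [0.276, -0.589, 0.248] pointing down, gripper open.
Joint ranges: [-149.38, 149.38], [-23.57, 123.04], [-84.95, 90], [0, 143.3], [-89.99, 269.99], [3.08, 112.72], [-163.45, 163.45]. Speed limits (degrees/s): [159.86, 159.86, 180, 180, 180, 180, 180].

### API

Orientations are given as [roll, pitch, yaw] about the fixed x, y, z axes, in that order (R = Rz(yaw) Ry(pitch) Rx(roll)).
In Python, from station import env gives the robot as it stands. The module is installed in compiled form; this text tells all that it offers.
- The arm moves only by the tool step_arm, never from a script. Its arguments are lists of equal length, an entry for each row: "dp": the shift along the tool's x, y, z in mm, a list of three; "twist": the turn, a rotation vector about the tool's x, y, z in rad, a list of three. A call has 1 to 5 rows; each row shifts and turns the commanded pose from where the row before left it, along the tool's axes as they then stand; what a row does not reach is not made up. A row lasts 1/10 s, in which the tool goes at most 50 mm and 8.59 degrees, less where a joint would pass 70% of its speed; a pose out of reach is approached as far as the arm can. A call with a gripper value outside its range is refused whole. "hand" is the gripper command: -1 is fully open, 1 is shut, values between are in proportion, set as the call begins (left out, the last holds). The fingers move at their own pace and stop on an object; "squeeze" is the grip in N (left out, the last holds). Time passes only in rows, so rows that do not move let the fingers close. It gives the time, the measured TCP pose, the force and the opening at its end, in the units of the state.
- env.state(): the state, without advancing time (a new reading comes with each control period).
- env.snapshot(name): name is "side" or "top"; returns the picture (400x640x3 uint8, red, green, blue); there is no depth.
- env.camera_info(name): a dict with "mtx" (3x3 intrinsics, pixels), "position" and "rotation" of the camera in the world. Camera axes: x right, y up, looking along -z (the intrinsics and any distortion apply to the point x, -y, -z); pixel columns grow to the right and rows downward; lengths in m; the calibration is good to about 2 mm. A picture is of the moment at which its call begins. camera_info takes no time and is no camera call.
- env.finish_job(): hands the job in, once; it reports no verdict.
Trained networks look in the newest picture that a camera, given by its name, has taken for a name from the list of things; names that differ only in an ending like _2 or _b are one class to them, and where a whole thing is asked for, a point or a joint stands for the part that bears it (a point fixed in the world has none). Each returns a list of dicts, best first, with "conf" (0 to 1); they miss things now and then, are a little off and sometimes report something else, mostly with a low value. They report only what shows in the picture. A call takes as long as a camera call. They do not tell look-alikes from the thing itself.
- env.find_in(camera, target): "at" ([x, y, z] in m, in world coordinates, good to about 4 mm: the middle of the surface that is visible of it).
- env.spot_point(camera, target): "at" ([x, y, z] in m, in world coordinates, good to about 4 mm: a listed point, or the origin of a listed thing).
The state is a dict: "clock": time; "joint_positions": joint angles; "qd": joint speeds; "tau": joint torques, N m; "tcp_pos": TCP position; "orientation": TCP orientation; "wrist_force": force on the tool from outside, world axes, zero at the start; "wrist_torque": the same for the moment, N m; "width": finger opening in m.
Only numpy, scipy, OpenCV 4.12 (cv2) and the standard library are available. Lean on these libraries where they do the work, as an engineer would, in place of code of your own. Each camera call takes 0.05 s, during which the arm holds its last target. There are 200 camera calls.

## Working session

There is one attempt and no reset: what is moved stays moved. The work goes in short steps, Python scripts to look and compute and a tool call to move; the robot and the scene stay as the last step left them, time stands still between calls to the robot, and variables do not carry over. Pictures are saved under pics/ and viewed, on a budget of 10 in all, crops included, one or two more only if the job needs it, and the job is handed in when it is done.

Besides the shell and the picture viewer there is one more tool, called after "Emit:" by a JSON object that holds its "api" and its "payload". step_arm: Moves the arm, as the interface text tells. Its arguments: {"type":"object","properties":{"dp":{"type":"array","items":{"type":"array","items":{"type":"number"}}},"twist":{"type":"array","items":{"type":"array","items":{"type":"number"}}},"hand":{"type":"number"},"squeeze":{"type":"number"}},"required":["dp","twist"]}

```bash
mkdir -p pics; python3 - <<'E'
from station import env
import cv2, numpy as np
for c in ("side","top"):
    im=env.snapshot(c); cv2.imwrite(f"pics/{c}0.png",im[:,:,::-1])
    i=env.camera_info(c); print(c,np.round(i["mtx"],1).tolist(),np.round(i["position"],3),np.round(i["rotation"],3).tolist())
    for t in ("caddy","grip","button","jar","tub","cave","scoop","clip"):
        print(t,[(np.round(d["at"],3).tolist(),round(d["conf"],2)) for d in env.spot_point(c,t)])
print(env.state())
E
```

```text
side [[496.3, 0.0, 318.8], [0.0, 496.3, 201.3], [0.0, 0.0, 1.0]] [0.439 1.047 0.715] [59.366, 0.581, -172.109]
caddy [([0.781, 0.001, 0.001], 0.68), ([0.598, -0.001, 0.121], 0.45)]
grip [([0.601, -0.003, 0.118], 0.67), ([0.781, 0.002, 0.003], 0.4)]Traceback (most recent call last):
  File "<stdin>", line 7, in <module>
ValueError: it knows: caddy, cave, clip, grip, jar, scoop, tub
```

```bash
python3 - <<'E'
from station import env
import cv2, numpy as np
for c in ("side","top"):
    im=env.snapshot(c); cv2.imwrite(f"pics/{c}0.png",im[:,:,::-1])
    i=env.camera_info(c); print(c,np.round(i["mtx"],1).tolist(),np.round(i["position"],3),np.round(i["rotation"],3).tolist(), [k for k in i])
    for t in ("caddy","grip","jar","tub","cave","scoop","clip"):
        print(t,[(np.round(d["at"],3).tolist(),round(d["conf"],2)) for d in env.spot_point(c,t)])
print(env.state())
E
```

```text
side [[496.3, 0.0, 318.8], [0.0, 496.3, 201.3], [0.0, 0.0, 1.0]] [0.439 1.047 0.715] [59.366, 0.581, -172.109] ['mtx', 'position', 'rotation']
caddy [([0.781, 0.002, 0.0], 0.69)]
grip [([0.465, -0.002, -0.001], 0.7)]
jar [([0.484, 0.331, -0.003], 0.87), ([0.494, 0.194, 0.002], 0.83), ([0.384, 0.244, 0.002], 0.66), ([0.466, -0.002, 0.002], 0.32)]
tub [([0.545, 0.091, 0.002], 0.97), ([0.466, -0.0, -0.001], 0.85), ([0.384, 0.085, -0.0], 0.68)]
cave [([0.531, -0.205, 0.0], 0.8), ([0.78, 0.007, -0.001], 0.62)]
scoop [([0.646, 0.204, -0.002], 0.77)]
clip [([0.64, -0.173, -0.001], 0.38)]
top [[381.6, 0.0, 313.3], [0.0, 381.6, 199.5], [0.0, 0.0, 1.0]] [ 0.459 -0.009  0.853] [9.966, 1.17, -88.461] ['mtx', 'position', 'rotation']
caddy [([0.777, -0.0, -0.001], 0.57)]
grip [([0.597, -0.003, 0.121], 0.65)]
jar [([0.478, 0.325, -0.003], 0.96), ([0.391, 0.245, -0.004], 0.63), ([0.494, 0.199, -0.0], 0.56)]
tub [([0.383, 0.082, -0.001], 0.97), ([0.549, 0.093, -0.004], 0.75), ([0.464, -0.001, 0.001], 0.67), ([0.778, -0.001, -0.001], 0.55)]
cave [([0.532, -0.205, 0.0], 0.89)]
scoop [([0.646, 0.202, -0.002], 0.75)]
clip [([0.636, -0.174, 0.002], 0.62)]
{'clock': 0.95, 'joint_positions': array([59.3142276 , 21.93617771,  2.51487799, 91.552979  , -1.02575076,
       66.53115835, -2.85919142]), 'qd': array([ 0.03384031, -0.10166301,  0.07395316, -0.04091458, -0.10816303,
       -0.05579788, -0.04407298]), 'tau': array([ 5.43696351e-04, -4.33444262e+01,  1.02336578e+00, -2.49926859e+01,
        1.04453802e-02,  1.75857251e-03, -2.56425034e-05]), 'tcp_pos': array([ 0.27557524, -0.5887006 ,  0.24829547]), 'orientation': array([ 1.79997934e+02, -1.77771627e-03,  2.50850630e+01]), 'wrist_force': array([0.37139419, 0.45091559, 0.15902413]), 'wrist_torque': array([ 0.07143373,  0.03331143, -0.03073229]), 'width': 0.08550446990091291}
```

View pics/side0.png

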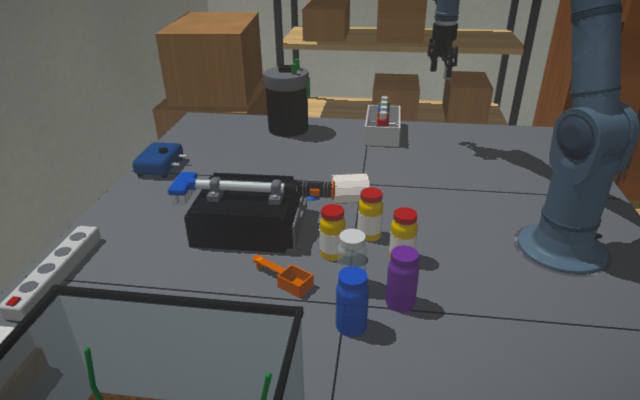

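View pics/top0.png

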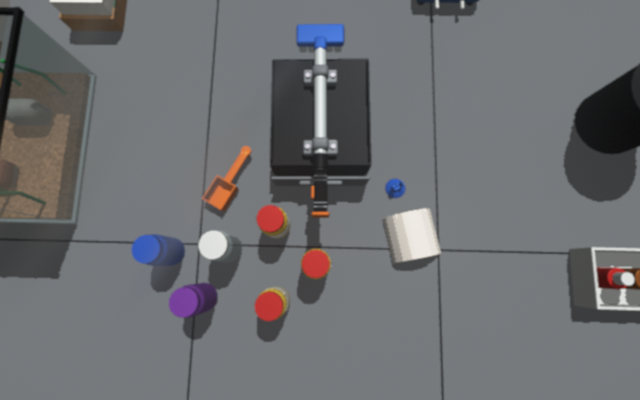

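Candidates (top view):
- Tub-like: (315,263), (272,220) and (271,305). The farthest right (lowest y) is (315,263) at about (0.465, 0.00), and it stands in the handle's path.
- Jar-like: clear (215,245), blue (158,250), purple (193,300). The clear one at about (0.49, 0.20) is well clear of the handle.

Other things seen: the grip is at (320,190), and the cave at (412,235) is off to the side. I'll check the choice in one close crop and get the tube's line.

```bash
cat > h.py <<'E'
from station import env
import numpy as np
from scipy.spatial.transform import Rotation as R
def ray(c,uv,z):
    i=env.camera_info(c); K=np.array(i["mtx"]); p=np.array(i["position"])
    M=R.from_euler("xyz",i["rotation"],degrees=True).as_matrix()
    d=np.c_[np.atleast_2d(uv).astype(float),np.ones(len(np.atleast_2d(uv)))]@np.linalg.inv(K).T
    d=(d*[1,-1,-1])@M.T
    return p+d*((z-p[2])/d[:,2])[:,None]
E
python3 - <<'E'
import cv2,numpy as np
from h import *
im=cv2.imread("pics/top0.png"); hsv=cv2.cvtColor(im,cv2.COLOR_BGR2HSV)
cv2.imwrite("pics/crop0.png",cv2.resize(im[150:320,180:460],None,fx=2.8,fy=2.8,interpolation=cv2.INTER_CUBIC))
pts=[]
for v in list(range(48,64))+list(range(92,132)):
    u=np.where(hsv[v,300:342,2]>110)[0]
    if 5<len(u)<25: pts.append((300+np.median(u),v))
P=ray("top",pts,0.12); k=np.polyfit(P[:,0],P[:,1],1)
print(len(pts),"slope deg",np.degrees(np.arctan(k[0])),"y at .78,.598,.44",np.polyval(k,[.78,.598,.44]), np.std(P[:,1]-np.polyval(k,P[:,0])))
o=(hsv[:,:,1]>150)&(hsv[:,:,0]<14)
for n,(a,b,c,d),z in (("plate",(205,220,308,332),.139),("button",(182,200,306,318),.12),("cap",(245,280,298,332),.125)):
    w=np.argwhere(o[a:b,c:d])+[a,c]; q=w[:,::-1]
    print(n,len(w),w.min(0),w.max(0),np.round(ray("top",[q.mean(0)],z),4))
E
```

```text
49 slope deg 1.1680354193574118 y at .78,.598,.44 [ 0.0008915  -0.00281928 -0.00604072] 0.0004281560047288358
plate 82 [211 312] [216 328] [[ 0.5575 -0.0036  0.139 ]]
button 50 [186 311] [198 314] [[0.6023 0.0114 0.12  ]]
cap 646 [250 302] [278 329] [[0.4639 0.0022 0.125 ]]
```

View pics/crop0.png

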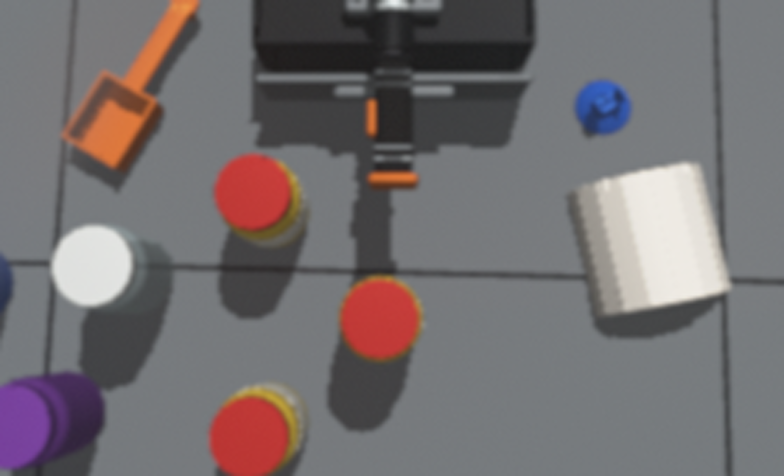

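Emit:
{"api": "step_arm", "payload": {"dp": [[0, 0, 0]], "twist": [[0, 0, 0.14]], "hand": -1, "squeeze": 25}}

```text
clock: 1.05
tcp_pos: [0.2755, -0.5887, 0.2483]
orientation: [-180.0, -0.0, 16.9]
wrist_force: [-0.2, -0.3, 0.4]
width: 0.0851
```

The crop shows the red-capped tub at crop (380,318) straight ahead of the orange end plate at crop (392,180), so it is in the way and will be moved to the right (-y). The caddy's yaw is about 1.2° and the handle's line is at y ≈ -0.003.

Emit:
{"api": "step_arm", "payload": {"dp": [[0, 0, 0], [0, 0, 0], [14, -44, 0], [14, -44, 0], [14, -44, 0]], "twist": [[0, 0, 0.14], [0, 0, 0.135], [0, 0, 0], [0, 0, 0], [0, 0, 0]]}}

```text
clock: 1.55
tcp_pos: [0.3149, -0.4545, 0.2482]
orientation: [180.0, -0.0, 1.3]
wrist_force: [1.3, -0.3, 0.4]
width: 0.0854
```

Emit:
{"api": "step_arm", "payload": {"dp": [[14, -44, 0], [14, -44, 0], [14, -44, 0], [14, -44, 0], [14, -44, 0]], "twist": [[0, 0, 0], [0, 0, 0], [0, 0, 0], [0, 0, 0], [0, 0, 0]]}}

```text
clock: 2.05
tcp_pos: [0.3799, -0.2325, 0.2487]
orientation: [180.0, -0.1, 1.3]
wrist_force: [0.9, -0.2, 0.1]
width: 0.0859
```

Emit:
{"api": "step_arm", "payload": {"dp": [[14, -44, 0], [14, -44, 0], [14, -44, 0], [14, -44, 0], [14, -44, 0]], "twist": [[0, 0, 0], [0, 0, 0], [0, 0, 0], [0, 0, 0], [0, 0, 0]]}}

```text
clock: 2.55
tcp_pos: [0.4448, -0.011, 0.2488]
orientation: [180.0, -0.1, 1.3]
wrist_force: [-0.4, -0.6, -0.5]
width: 0.0857
```

Emit:
{"api": "step_arm", "payload": {"dp": [[19, -11, 0], [0, 0, 40], [0, 0, 45], [0, 0, 40], [0, 0, 38]], "twist": [[0, 0, 0], [0, 0, 0], [0, 0, 0], [0, 0, 0], [0, 0, 0]]}}

```text
clock: 3.05
tcp_pos: [0.4633, -0.0013, 0.084]
orientation: [180.0, -0.0, 1.3]
wrist_force: [0.3, -0.7, -0.2]
width: 0.0853
```

Emit:
{"api": "step_arm", "payload": {"dp": [[0, 0, 0], [0, 0, 0], [0, 0, 0], [0, 0, 0], [0, 0, 0]], "twist": [[0, 0, 0], [0, 0, 0], [0, 0, 0], [0, 0, 0], [0, 0, 0]], "hand": 0.5, "squeeze": 25}}

```text
clock: 3.55
tcp_pos: [0.4645, -0.0014, 0.0869]
orientation: [180.0, -0.2, 1.3]
wrist_force: [0.3, -0.0, -1.3]
width: 0.0593
```

Emit:
{"api": "step_arm", "payload": {"dp": [[0, 0, -15], [0, 0, -15], [-5, 20, 0], [-10, 35, 0], [-10, 35, 0]], "twist": [[0, 0, 0], [0, 0, 0], [0, 0, 0], [0, 0, 0], [0, 0, 0]]}}

```text
clock: 4.05
tcp_pos: [0.4409, -0.0923, 0.1166]
orientation: [180.0, -0.1, 1.5]
wrist_force: [0.6, 0.3, -1.5]
width: 0.0591
```

Emit:
{"api": "step_arm", "payload": {"dp": [[-5, 25, 0], [0, 5, 0], [0, 0, 12], [0, 0, 10], [0, 0, 4]], "twist": [[0, 0, 0], [0, 0, 0], [0, 0, 0], [0, 0, 0], [0, 0, 0]]}}

```text
clock: 4.55
tcp_pos: [0.4351, -0.1198, 0.0877]
orientation: [-179.9, 0.1, 1.5]
wrist_force: [-0.2, -0.2, -2.1]
width: 0.0592
```

Emit:
{"api": "step_arm", "payload": {"dp": [[0, 0, 2], [0, 0, 1], [0, 0, 0]], "twist": [[0, 0, 0], [0, 0, 0], [0, 0, 0]]}}

```text
clock: 4.85
tcp_pos: [0.4361, -0.1213, 0.0862]
orientation: [-180.0, 0.0, 1.4]
wrist_force: [-0.4, -0.3, -2.2]
width: 0.059
```

Emit:
{"api": "step_arm", "payload": {"dp": [[0, 0, 1.5], [0, 0, 1], [0, 0, 0]], "twist": [[0, 0, 0], [0, 0, 0], [0, 0, 0]]}}

```text
clock: 5.15
tcp_pos: [0.4375, -0.1216, 0.0854]
orientation: [180.0, -0.1, 1.3]
wrist_force: [-1.3, 1.9, 6.7]
width: 0.059
```

Emit:
{"api": "step_arm", "payload": {"dp": [[0, 0, -1], [0, 0, 0]], "twist": [[0, 0, 0], [0, 0, 0]]}}

```text
clock: 5.35
tcp_pos: [0.4366, -0.122, 0.0853]
orientation: [180.0, -0.1, 1.3]
wrist_force: [-0.1, 0.3, 2.8]
width: 0.0592
```

Emit:
{"api": "step_arm", "payload": {"dp": [[0, 0, 0], [0, 0, 0], [0, 0, 0], [0, 0, 0]], "twist": [[0, 0, 0], [0, 0, 0], [0, 0, 0], [0, 0, 0]], "hand": -1}}

```text
clock: 5.75
tcp_pos: [0.4359, -0.122, 0.0847]
orientation: [-180.0, 0.0, 1.3]
wrist_force: [-0.5, -1.1, -0.5]
width: 0.0854
```

Emit:
{"api": "step_arm", "payload": {"dp": [[0, 0, -25], [0, 0, -45], [0, 0, -50], [0, 0, -35], [0, 0, 0]], "twist": [[0, 0, 0], [0, 0, 0], [0, 0, 0], [0, 0, 0], [0, 0, 0]]}}

```text
clock: 6.25
tcp_pos: [0.4402, -0.1228, 0.2459]
orientation: [179.8, -0.7, 1.3]
wrist_force: [-0.5, 0.1, 0.1]
width: 0.0852
```

```bash
python3 - <<'E'
from h import *
import cv2
for c in ("top","side"):
    im=env.snapshot(c); cv2.imwrite(f"pics/{c}1.png",im[:,:,::-1])
    for t in ("grip","tub"):
        print(c,t,[(np.round(d["at"],3).tolist(),round(d["conf"],2)) for d in env.spot_point(c,t)])
s=env.state(); print(s["tcp_pos"],s["orientation"],s["joint_positions"])
E
```

```text
top grip [([0.593, -0.001, 0.121], 0.78)]
top tub [([0.548, 0.09, -0.004], 0.78), ([0.437, -0.119, 0.002], 0.75), ([0.38, 0.085, -0.0], 0.58)]
side grip [([0.603, -0.005, 0.12], 0.83)]
side tub [([0.545, 0.09, 0.003], 0.89), ([0.441, -0.12, -0.001], 0.77), ([0.386, 0.088, -0.0], 0.59), ([0.6, -0.004, 0.118], 0.22)]
[ 0.43453106 -0.12159037  0.23782606] [-179.92140315    0.22101259    1.31323898] [ 30.21472133   1.91110632 -20.0072408  117.38209032   0.7095509
  61.0561993  -78.81517102]
```

View pics/side1.png

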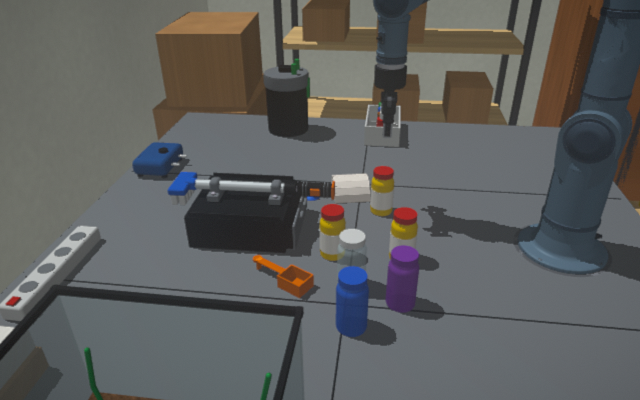

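Now the tub stands upright in the side view at (383,190), at about (0.438,-0.120), clear of the handle and the cave. Next is the grip at about (0.600,-0.003).

Emit:
{"api": "step_arm", "payload": {"dp": [[42, -29, 0], [42, -29, 0], [42, -29, 0], [41, -28, 0], [0, 0, 0]], "twist": [[0, 0, 0], [0, 0, 0], [0, 0, 0], [0, 0, 0], [0, 0, 0]]}}

```text
clock: 7.05
tcp_pos: [0.6009, 0.0026, 0.2373]
orientation: [-179.6, 0.0, 1.8]
wrist_force: [-0.0, 0.6, 0.4]
width: 0.0857
```

Emit:
{"api": "step_arm", "payload": {"dp": [[0, 0, 0]], "twist": [[0, 0, 0]]}}

```text
clock: 7.15
tcp_pos: [0.5972, -0.0035, 0.2374]
orientation: [-179.9, 0.2, 1.5]
wrist_force: [-1.1, -1.0, -0.7]
width: 0.0856
```

Emit:
{"api": "step_arm", "payload": {"dp": [[2, 0, 35], [0, 0, 40], [0, 0, 30], [0, 0, 14], [0, 0, 0]], "twist": [[0, 0, 0], [0, 0, 0], [0, 0, 0], [0, 0, 0], [0, 0, 0]]}}

```text
clock: 7.65
tcp_pos: [0.5966, -0.0067, 0.118]
orientation: [179.9, 0.4, 1.2]
wrist_force: [-0.5, 0.1, 0.1]
width: 0.0853
```

```bash
python3 - <<'E'
from h import *
import cv2
a=env.snapshot("side")[140:260,240:400]
cv2.imwrite("pics/crop2.png",cv2.resize(a,None,fx=4,fy=4,interpolation=cv2.INTER_CUBIC)[:,:,::-1])
s=env.state(); print(s["tcp_pos"],s["orientation"],s["wrist_force"])
E
```

```text
[ 0.59862402 -0.00610943  0.12023691] [1.79965596e+02 1.23801196e-01 1.23274084e+00] [ 0.41496235 -0.91946832  1.11385392]
```

View pics/crop2.png

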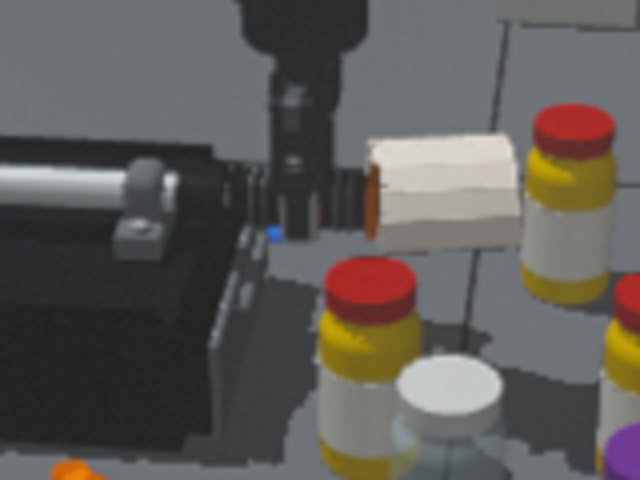

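The near finger, at crop (300,200), stands over the button with the orange just showing at (318,205). I'll close now.

Emit:
{"api": "step_arm", "payload": {"dp": [[0, -3, 0], [0, 0, 0], [0, 0, 0], [0, 0, 0], [0, 0, 0]], "twist": [[0, 0, 0], [0, 0, 0], [0, 0, 0], [0, 0, 0], [0, 0, 0]], "hand": 1, "squeeze": 40}}

```text
clock: 8.2
tcp_pos: [0.6006, -0.0034, 0.1224]
orientation: [179.9, -0.1, 1.2]
wrist_force: [-1.3, -2.8, 5.1]
width: 0.0252
```

Emit:
{"api": "step_arm", "payload": {"dp": [[0, 0, 0], [0, 0, 0], [0, 0, 0], [0, 0, 0]], "twist": [[0, 0, 0], [0, 0, 0], [0, 0, 0], [0, 0, 0]]}}

```text
clock: 8.6
tcp_pos: [0.6006, -0.0033, 0.1224]
orientation: [179.9, -0.1, 1.2]
wrist_force: [-1.8, -2.0, 5.8]
width: 0.0254
```

Width 25.4 mm (the tub read about 0.9 mm low too), so the button is pressed. I'll pull along -x.

Emit:
{"api": "step_arm", "payload": {"dp": [[-5, 0, 0], [-10, 0, 0], [-12, 0, 0], [-12, 0, 0], [-12, 0, 0]], "twist": [[0, 0, 0], [0, 0, 0], [0, 0, 0], [0, 0, 0], [0, 0, 0]]}}

```text
clock: 9.1
tcp_pos: [0.5502, -0.0045, 0.1224]
orientation: [179.9, -0.3, 1.3]
wrist_force: [3.5, -5.0, 5.2]
width: 0.0257
```

Moving freely, so I'll continue.

Emit:
{"api": "step_arm", "payload": {"dp": [[-14, 0, 0], [-14, 0, 0], [-14, 0, 0], [-14, 0, 0], [-14, 0, 0]], "twist": [[0, 0, 0], [0, 0, 0], [0, 0, 0], [0, 0, 0], [0, 0, 0]]}}

```text
clock: 9.6
tcp_pos: [0.4803, -0.0061, 0.1223]
orientation: [179.9, -0.3, 1.3]
wrist_force: [3.3, -4.4, 6.0]
width: 0.0253
```

Emit:
{"api": "step_arm", "payload": {"dp": [[-12, 0, 0], [-10, 0, 0], [-8, 0, 0], [-5, 0, 0], [0, 0, 0]], "twist": [[0, 0, 0], [0, 0, 0], [0, 0, 0], [0, 0, 0], [0, 0, 0]]}}

```text
clock: 10.1
tcp_pos: [0.4442, -0.007, 0.1223]
orientation: [179.9, -0.2, 1.2]
wrist_force: [-0.7, -5.0, 9.6]
width: 0.0253
```

Emit:
{"api": "step_arm", "payload": {"dp": [[-3, 0, 0], [-3, 0, 0], [-1, 0, 0], [0, 0, 0]], "twist": [[0, 0, 0], [0, 0, 0], [0, 0, 0], [0, 0, 0]]}}

```text
clock: 10.5
tcp_pos: [0.4406, -0.0071, 0.1224]
orientation: [179.9, -0.6, 1.3]
wrist_force: [8.9, -5.8, -0.3]
width: 0.0255
```

```bash
python3 - <<'E'
from h import *
import cv2
for c in ("top","side"):
    im=env.snapshot(c); cv2.imwrite(f"pics/{c}3.png",im[:,:,::-1])
    for t in ("grip","tub","jar","caddy","cave"):
        print(c,t,[(np.round(d["at"],3).tolist(),round(d["conf"],2)) for d in env.spot_point(c,t)])
s=env.state(); print(s["tcp_pos"],s["orientation"],s["wrist_force"],s["width"])
E
```

```text
top grip []
top tub [([0.548, 0.091, 0.0], 0.97), ([0.383, 0.085, -0.001], 0.64), ([0.438, -0.12, 0.003], 0.6)]
top jar [([0.387, 0.243, -0.005], 0.94), ([0.479, 0.326, -0.004], 0.66), ([0.492, 0.201, -0.0], 0.6)]
top caddy [([0.781, 0.002, 0.0], 0.73)]
top cave [([0.529, -0.203, -0.001], 0.8)]
side grip [([0.438, -0.008, 0.12], 0.75)]
side tub [([0.543, 0.091, 0.004], 0.93), ([0.44, -0.122, 0.0], 0.84), ([0.384, 0.088, 0.003], 0.58)]
side jar [([0.385, 0.245, 0.001], 0.96), ([0.483, 0.329, 0.0], 0.93), ([0.496, 0.197, 0.002], 0.58)]
side caddy [([0.785, 0.003, 0.0], 0.72), ([0.646, 0.207, -0.003], 0.35)]
side cave [([0.532, -0.208, -0.001], 0.56)]
[ 0.44054388 -0.00704056  0.12236145] [179.90904438  -0.53887868   1.27826405] [ 8.34773976 -5.08527614  0.56277621] 0.02564606198821957
```

View pics/side3.png

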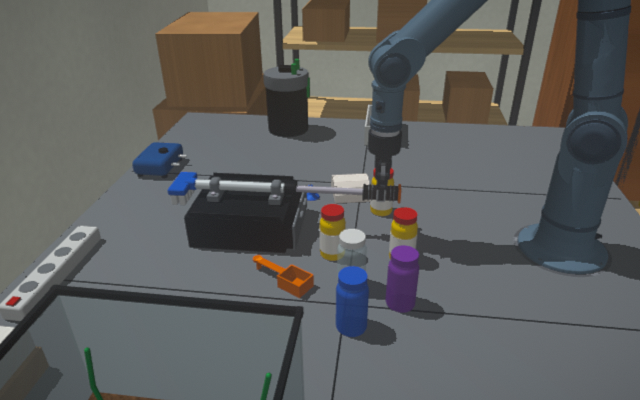

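The handle is out, with the grip at (383,192) in the fingers. The TCP travelled 160.0 mm, the wrist force rose at the end stop, and the tub behind it is upright.

```bash
python3 -c "
from station import env
print(env.finish_job()); s=env.state(); print(s['tcp_pos'],s['wrist_force'],s['width'],s['clock'])"
```

```text
the job is handed in; nothing more can be done
None
the job is handed in; nothing more can be done
```

The scrubber handle is out at its second stop (full length) with the gripper still holding the grip, and I handed the job in at about 11 s of the 48 s.

**Clearing the way:** the rightmost yellow tub stood in front of the grip. I lifted it and set it down about 120 mm to the right of the handle's line. The clear jar was already well to the side, so I left it alone.

**Pulling the handle:** I squeezed the button at home with 40 N, then pulled in one go past the first stop.

**Last checks before handing in:**
- **Handle:** the tool had travelled 160 mm, and the pull force rose to about 9 N against the end stop. The side camera put the grip at x = 0.438, about 160 mm from home. The top camera could not see the grip under the gripper.
- **Grip:** the fingers read 25.6 mm, which fits a pressed button.
- **Tub, jar and cave:** the tub stood upright and let go at about (0.44, -0.12). The jar and cave were measured where they started.
- **Scoop and clip:** I did not measure these again. The scoop is unchanged in the last picture, and the clip was nowhere near the arm's path.

The verdict is not reported, and the state could not be read after handing in.

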